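# Unlock and take off an inclined bayonet filter cover

## Task

Open the filter housing for a filter change: press its orange bayonet cover in against the spring, turn it anticlockwise about a quarter turn to the stop without forcing it, and lift it off along the housing's slanted axis. Then set the cover down gently, flat with its grip upward, inside the white carton-lid tray and let go of it; do not disturb the jar, flask and bottle standing around.

Things in the scene. Friction and masses are not known exactly. Their poses are not given: they have to be found in the camera images.
- head: Metal cup, 104 mm across, fixed on a blue stand. z: housing axis, out of the mouth, 30 degrees from vertical, leaning towards the robot. Origin: on the axis 150 mm above the worktop, level with the locked cover's underside. x: through the locked pockets (red dots) on either side. Cup rim 12.5 mm above the origin; solid seat below the cover at -7 mm. Two claws roof the lugs, in to radius 38.5 mm.
- release_dot (a point): Centre of one of two green dots on the head's rim, at 84 degrees anticlockwise (seen from outside, along the axis into the mouth) from a red dot: a fixed stop halts the lugs here; they are clear of the claws from 67 to 84 degrees, counted from head x. The locked lugs lie at -5 to +5 degrees. Site axes as the head.
- plunger (a joint): Sprung white filter plate under the cover, slides along the head's axis: 0 locked, negative pressed in (stop -7.2 mm), +4 mm fully out. It pushes the cover out with 7 N locked, 10.5 N at -7 mm. Past the locked pocket the claws' roof is 4 mm lower, so the cover must be pressed in 4.5 to 7 mm and kept so while it turns; the freed cover pops out by up to 4 mm.
- cover: Orange bayonet cover, about 0.16 kg, loose but locked in the head at first. Disc 72 mm across, 10 mm thick; two opposite lugs (92 mm over the tips, 18 mm wide, 7 mm thick); on top a straight grip bar 62 mm long, 16 mm thick, from 10 to 52 mm above the underside. Origin: centre of the underside. z: its axis, out through the grip. x: along the bar and through both lugs.
- cover_grip (a point): Centre of the cover's grip bar, on its axis 36 mm above the underside: pinch the bar here across its 16 mm thickness (y). Same axes as the cover.
- tray: White carton-lid tray, fixed, 260 mm (x) by 200 mm (y) outside, walls 38 mm high and 2 mm thick, floor 2 mm thick, empty. Origin: centre of the underside, on the worktop.
- jar_mid (a point): Bystander: white jar with red cap, 63 mm in diameter, 98 mm tall; point on its axis 50 mm up.
- flask_mid (a point): Bystander: clear conical flask, 64 mm in diameter, 114 mm tall; point on its axis 50 mm up.
- bottle_mid (a point): Bystander: brown glass reagent bottle, 52 mm in diameter, 97 mm tall; point on its axis 50 mm up.
Not all that is in view belongs to the job. What is shaped like the cover but blue or yellow is not meant.

How it is judged:
On the way, in this order (a step that is already met when the one before it is completed fails the run):
1. the cover is turned anticlockwise until its lugs are free of the claws, still in the head (angle between the x axis of cover and the x axis of head, either way round above 1.13 rad and z of cover in the frame of head below 0.012 m and distance between cover and head below 0.015 m), for 0.1 s.
2. the cover is lifted off the head, at least 40 mm along its axis (z of cover in the frame of head above 0.04 m), for 0.1 s.
At the end, for the whole second after the job is handed in: The cover lies at rest flat on the floor of the carton-lid tray (underside within 8 mm of the tray's underside, wholly inside the walls), grip upward (axis within 0.1 rad of vertical) (z of cover in the frame of tray between -0.003 and 0.008 m and x of cover in the frame of tray between -0.095 and 0.095 m and y of cover in the frame of tray between -0.065 and 0.065 m and angle between cover's own z axis and vertical below 0.1 rad and linear speed of cover below 0.06 m/s and angular speed of cover below 0.1 rad/s); the robot touches nothing.
It fails at once if the cover is dropped or slammed down (it moves faster than 0.5 m/s while less than 60 mm above the worktop) (z of cover in the frame of tray below 0.06 m and linear speed of cover above 0.5 m/s).
It fails at once if the jar, the flask or the bottle is shifted more than 25 mm or knocked over (distance of any of jar_mid, flask_mid, bottle_mid from where it was at the start of the episode above 0.025 m).
It fails at once if the cover is forced against the head's claws, stops or seat (more than 140 N between cover and head) (contact force between cover and head above 140 N).
It also fails if it takes over 53 s, if anything falls off the work surface, if the arm or the gripper's body presses on something with over 40 N, if the wrist force passes 120 N, or if a joint passes its speed limit or range.

## Robot

A 7-joint arm with a two-finger parallel gripper is mounted at the origin on a cart in front of the work surface, level with it; the furniture and walls round the work are solid. World frame = base frame: x ahead of the robot, y to its left, z up, the work surface at z = 0. Lengths are in m, angles in rad, forces in N, time in s.
With the tool pointing down it reaches from about 0.4 to 0.85 m from the base axis. Payload 10.4 kg.
Tool frame: the origin (TCP) lies midway between the tips of the shut fingers; the grasp point (between the pads) lies 19 mm behind it; z points along the fingers, y is the line along which they close (so a half turn about z gives the same grasp; the last joint's range is limited). The gripper opens to 85 mm and grips with 20 to 120 N. Pads are 22 mm wide; open, the fingers measure 114 mm over their backs; the gripper's body (76 mm by 85 mm) begins 54 mm behind the grasp point. The pads swing forward as they close: fully open they stand 13 mm farther back than shut.
Start: joints at [1.078, 0.332, -0.065, 1.46, 0.022, 1.35, -0.088], TCP at [0.283, -0.557, 0.231] pointing down, gripper open.
Joint ranges: [-2.6, 2.6], [-0.5, 2.12], [-1.47, 1.34], [0.16, 2.42], [-1.27, 4.41], [0.06, 2.06], [-2.6, 2.6]. Speed limits (rad/s): [2.22, 2.22, 2.79, 2.79, 3.14, 3.14, 3.14].

## Interface

Orientations are given as a unit quaternion [x, y, z, w].
In Python, from workcell import monitor, eyes, manip gives the robot as it stands.
- The arm moves only by the tool send_rows, never from a script. Its arguments are lists of equal length, an entry for each row: "offset": the shift along the tool's x, y, z in mm, a list of three; "roll": the turn about the tool's z in rad. In form: {"offset": [[tx, ty, tz], ...], "roll": [roll, ...]}. A call has exactly 5 rows; each row is the pose to reach, as a shift and turn from the pose commanded when the call began, along the tool's axes at that moment; what a row does not reach only later rows make up. A row lasts 1/12 s, in which the tool goes at most 41.7 mm and 7.16 degrees, less where a joint would pass 70% of its speed; a pose out of reach is approached as far as the arm can. A call with a gripper value outside its range is refused whole. "jaw" is the opening, from 0 (shut) to 1 (fully open), set as the call begins (left out, the last holds). The fingers move at their own pace and stop on an object; "newtons" is the grip in N (left out, the last holds). Time passes only in rows, so rows that repeat a pose let the fingers close, or fill a call up. It gives the time, the measured TCP pose, the force and the opening at its end, in the units of the state.
- monitor.get_obs(): the state, without advancing time (a new reading comes with each control period).
- eyes.camera(name): name is "side" or "top"; returns (picture, depth): 384x512x3 uint8, blue, green, red; 384x512 float32, m along the optical axis (not along the pixel's ray), 0 where there is no reading.
- eyes.camera_params(name): a dict with "fovy" (degrees; the focal length in pixels is half the picture's height over the tangent of half this angle, whatever the lens; pixels are square), "cx", "cy" (the principal point, pixels), "R" (3x3) and "t" (3): a world point X has camera coordinates R X + t. Camera axes: x right, y down, z forward; pixel columns grow to the right and rows downward; lengths in m; the calibration is good to about 2 mm. A picture is of the moment at which its call begins. camera_params takes no time and is no camera call.
- manip.hand_in(): hands the job in, once; it reports no verdict.
The state is a dict: "clock": time; "joint_pos": joint angles; "joint_velocities": joint speeds; "tau": joint torques, N m; "position": TCP position; "ee_rot": TCP orientation; "ft_force": force on the tool from outside, world axes, zero at the start; "torque": the same for the moment, N m; "grip_width": opening from 0.0 (shut) to 1.0 (fully open).
Only numpy, scipy, OpenCV 4.12 (cv2) and the standard library are available. Lean on these libraries where they do the work, as an engineer would, in place of code of your own. Each camera call takes 0.05 s, during which the arm holds its last target. There are 200 camera calls.

## Working session

There is one attempt and no reset: what is moved stays moved. The work goes in short steps, Python scripts to look and compute and a tool call to move; the robot and the scene stay as the last step left them, time stands still between calls to the robot, and variables do not carry over. Pictures are saved under pics/ and viewed, on a budget of 10 in all, crops included, one or two more only if the job needs it, and the job is handed in when it is done.

Besides the shell and the picture viewer there is one more tool, called by a JSON object that holds its "op" and its "data". send_rows: Moves the arm, as the interface text tells. Its arguments: {"type":"object","properties":{"offset":{"type":"array"},"roll":{"type":"array"},"jaw":{"type":"number"},"newtons":{"type":"number"}},"required":["offset","roll"]}

```bash
ls; mkdir -p pics; python3 - <<'E'
from workcell import monitor, eyes, manip
import cv2,numpy as np
o=monitor.get_obs(); print({k:np.round(v,3).tolist() for k,v in o.items()})
for n in("side","top"):
    p,d=eyes.camera(n); cv2.imwrite(f"pics/{n}0.png",p); np.save(f"{n}0.npy",d)
    q=eyes.camera_params(n); print(n,{k:np.round(v,4).tolist() for k,v in q.items()})
a=cv2.imread("pics/side0.png");b=cv2.imread("pics/top0.png")
E
```

```text
pics
{'clock': 0.0, 'joint_pos': [1.078, 0.333, -0.065, 1.461, 0.022, 1.35, -0.088], 'joint_velocities': [-0.0, 0.002, 0.001, -0.001, -0.001, 0.001, -0.001], 'tau': [-0.001, -62.545, 0.049, -39.16, 0.016, 0.01, -0.0], 'position': [0.283, -0.557, 0.231], 'ee_rot': [0.973, 0.233, -0.0, -0.001], 'ft_force': [0.434, -0.036, 0.094], 'torque': [0.03, 0.014, 0.037], 'grip_width': 0.998}
side {'fovy': 47.8104, 'cx': 258.8135, 'cy': 200.6442, 'R': [[0.9999, -0.011, 0.0057], [-0.0023, -0.6192, -0.7852], [0.0122, 0.7851, -0.6192]], 't': [-0.5592, 0.0614, 1.6051]}
top {'fovy': 52.2944, 'cx': 251.1825, 'cy': 193.6363, 'R': [[0.0213, -0.9997, -0.0155], [-0.9976, -0.0203, -0.0657], [0.0654, 0.0169, -0.9977]], 't': [-0.0629, 0.5845, 1.3346]}
```

View pics/side0.png

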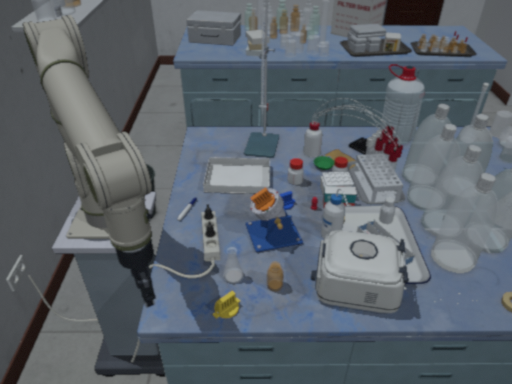

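View pics/top0.png

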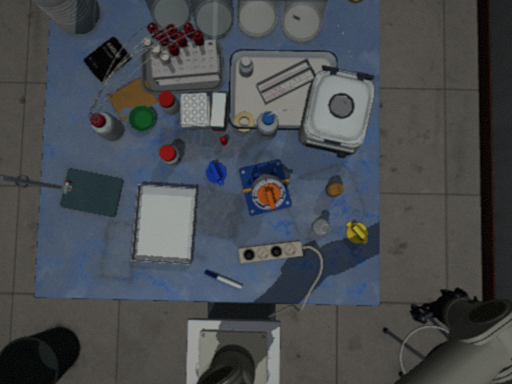

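```bash
cat > h.py <<'E'
from workcell import monitor, eyes, manip
import cv2,numpy as np
from scipy.spatial.transform import Rotation as Ro
def cam(n):
    q=eyes.camera_params(n); f=192/np.tan(np.radians(q['fovy']/2)); return f,q['cx'],q['cy'],np.array(q['R']),np.array(q['t'])
def cloud(n,d):
    f,cx,cy,R,t=cam(n); v,u=np.mgrid[:384,:512]
    return (np.dstack([(u-cx)*d/f,(v-cy)*d/f,d])-t)@R   # R^T(X-t)
def atz(n,u,v,z):
    f,cx,cy,R,t=cam(n); r=R.T@np.array([(u-cx)/f,(v-cy)/f,1]); c=-R.T@t; return c+r*(z-c[2])/r[2]
def proj(n,X):
    f,cx,cy,R,t=cam(n); c=np.atleast_2d(X)@R.T+t; return c[:,:2]/c[:,2:]*f+[cx,cy]
def crop(n,p,u,v,s,k):
    c=p[v-s:v+s,u-s:u+s]; return cv2.resize(c,None,fx=k,fy=k,interpolation=cv2.INTER_CUBIC)
E
python3 - <<'E'
from h import *
a=cv2.imread("pics/side0.png");b=cv2.imread("pics/top0.png")
cv2.imwrite("pics/c1.png",np.hstack([crop("side",a,268,208,30,6.6),crop("top",b,268,194,30,6.6)]))
for n,p in(("side",a),("top",b)):
    C=cloud(n,np.load(n+"0.npy")); hsv=cv2.cvtColor(p,cv2.COLOR_BGR2HSV)
    m=cv2.inRange(hsv,(5,150,120),(18,255,255))>0
    m[:,:250]=0;m[:,290:]=0;m[:180]=0;m[220:]=0
    P=C[m]; print(n,m.sum(),P.mean(0).round(4),P.min(0).round(3),P.max(0).round(3))
    for (u,v) in ({"side":[(210,165),(266,165),(233,263),(276,277),(296,172)],"top":[(143,187),(195,187),(191,260),(136,256),(165,222),(170,153),(320,225),(334,187)]}[n]): print(n,u,v,C[v,u].round(3))
E
```

```text
side 172 [ 0.5731 -0.1216  0.1745] [ 0.535 -0.144  0.145] [ 0.604 -0.105  0.212]
side 210 165 [0.351 0.346 0.002]
side 266 165 [0.594 0.34  0.005]
side 233 263 [ 0.477 -0.307  0.076]
side 276 277 [ 0.606 -0.356  0.068]
side 296 172 [0.711 0.211 0.057]
top 261 [ 0.5728 -0.1056  0.1718] [ 0.533 -0.14   0.141] [ 0.607 -0.074  0.214]
top 143 187 [0.602 0.329 0.008]
top 195 187 [0.606 0.148 0.001]
top 191 260 [0.353 0.152 0.013]
top 136 256 [0.361 0.345 0.005]
top 165 222 [0.481 0.248 0.004]
top 170 153 [0.708 0.217 0.102]
top 320 225 [ 0.483 -0.28   0.078]
top 334 187 [ 0.608 -0.321  0.097]
```

View pics/c1.png

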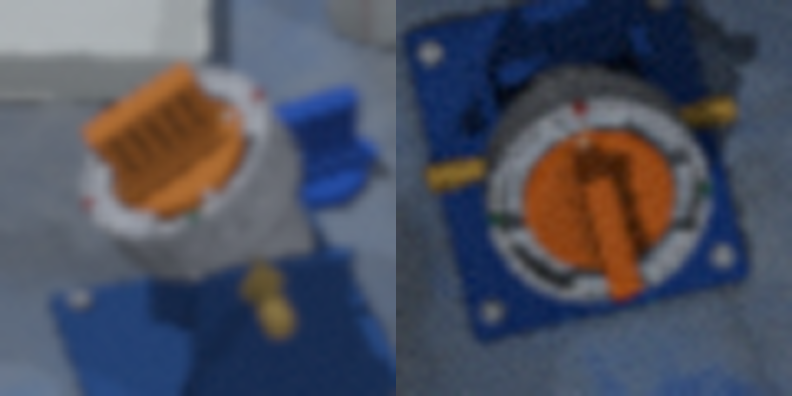

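```bash
cat >> h.py <<'E'
def head(p):
    ox,oy,phi,rho=p[:4]
    a=np.array([-.5*np.cos(phi),-.5*np.sin(phi),np.cos(np.pi/6)])
    ey=np.cross(a,[np.cos(phi),np.sin(phi),0]); ey/=np.linalg.norm(ey); ex=np.cross(ey,a)
    x=np.cos(rho)*ex+np.sin(rho)*ey; y=np.cross(a,x)
    return np.array([ox,oy,.15]),np.column_stack([x,y,a])
E
python3 - <<'E'
from h import *
from scipy.optimize import least_squares
g=np.radians(84)
obs=[("top",265.9,180.2,0),("top",253.5,197.3,g),("top",284.4,192.5,g+np.pi),("side",277.1,192.4,0),("side",251.3,208.8,np.pi),("side",267.5,210.9,g+np.pi)]
def res(p,full=False):
    O,R=head(p); e=[]
    for n,u,v,t in obs: e+=list(proj(n,O+R@[p[4]*np.cos(t),p[4]*np.sin(t),.0125])[0]-[u,v])
    return np.array(e)
s=least_squares(res,[.6,-.11,0,0,.047],loss='soft_l1'); print(s.x.round(4),res(s.x).round(1))
O,R=head(s.x); print(R.round(3)); print('grip',(O+R[:,2]*.036).round(4))
np.save('head.npy',s.x)
# depth check: orange points in head frame
for n in("side","top"):
    p=cv2.imread(f"pics/{n}0.png");C=cloud(n,np.load(n+"0.npy"));hsv=cv2.cvtColor(p,cv2.COLOR_BGR2HSV)
    m=cv2.inRange(hsv,(5,150,100),(18,255,255))>0
    m[:,:250]=0;m[:,290:]=0;m[:180]=0;m[220:]=0
    L=(C[m]-O)@R; T=L[L[:,2]>.045]; print(n,len(T),T.mean(0).round(4),T.min(0).round(3),T.max(0).round(3), np.degrees(np.polyfit(T[:,0],T[:,1],1)[0]).round(1),'disc',L[(L[:,2]<.02)].mean(0).round(4))
E
```

```text
[ 0.5804 -0.1061  0.316  -0.0465  0.0496] [-0.2  0.2 -0.4 -0.2  0.2 -0.4 -0.3  0.4  0.2  0.  -0.3  0.2]
[[ 0.837 -0.272 -0.475]
 [ 0.225  0.962 -0.155]
 [ 0.499  0.023  0.866]]
grip [ 0.5633 -0.1117  0.1812]
side 64 [-0.0001 -0.003   0.0524] [-0.026 -0.008  0.046] [0.027 0.006 0.058] -1.1 disc [ 0.0011 -0.0162  0.0135]
top 88 [0.0038 0.0022 0.0519] [-0.027 -0.005  0.045] [0.033 0.01  0.058] 1.6 disc [0.0051 0.0025 0.0111]
```

```bash
cat >> h.py <<'E'
def go(P,az):
    "offset (mm, tool axes) and roll to bring TCP to P with tool y at azimuth az deg"
    o=monitor.get_obs(); R=Ro.from_quat(o['ee_rot']).as_matrix(); d=R.T@(np.array(P)-o['position'])*1e3
    a0=np.degrees(np.arctan2(R[1,1],R[0,1])); r=-np.radians((az-a0+180)%360-180)
    print('t',round(float(o['clock']),2),'tcp',o['position'].round(4),'yaz',a0.round(1),'tilt',np.degrees(np.arccos(-R[2,2])).round(2),'F',o['ft_force'].round(1),'T',o['torque'].round(2),'w',round(float(o['grip_width']),3),'q7',o['joint_pos'][6].round(2)); print('offset',d.round(1),'roll',r.round(3))
E
python3 -c "
from h import *
go([.563,-.112,.275],-74.2)"
```

```text
t 0.1 tcp [ 0.2828 -0.557   0.2306] yaz -63.1 tilt 0.07 F [-0.4 -0.1 -1.2] T [0.05 0.06 0.01] w 0.997 q7 -0.09
offset [ 451.3 -269.9  -44.1] roll 0.194
```

{"op": "send_rows", "data": {"offset": [[20, -10, -35], [50, -30, -44], [85, -51, -44], [120, -72, -44], [155, -93, -44]], "roll": [0.04, 0.08, 0.12, 0.16, 0.194], "jaw": 0.5}}

```text
clock: 0.52
position: [0.3796, -0.4025, 0.2752]
ee_rot: [0.991, 0.136, -0.0, 0.0]
ft_force: [1.1, 0.1, -0.0]
grip_width: 0.502
```

```bash
python3 -c "
from h import *
go([.563,-.112,.275],-74.2)"
```

```text
t 0.52 tcp [ 0.3796 -0.4025  0.2752] yaz -74.3 tilt 0.01 F [ 1.1  0.1 -0. ] T [-0.02 -0.06  0.03] w 0.502 q7 -0.59
offset [ 2.550e+02 -2.302e+02  2.000e-01] roll -0.003
```

{"op": "send_rows", "data": {"offset": [[28, -25, 0], [56, -50, 0], [84, -76, 0], [112, -101, 0], [140, -126, 0]], "roll": [0, 0, 0, 0, 0]}}

```text
clock: 0.93
position: [0.4799, -0.2431, 0.2752]
ee_rot: [0.991, 0.137, -0.0, 0.0]
ft_force: [1.6, -1.4, 0.9]
grip_width: 0.502
```

{"op": "send_rows", "data": {"offset": [[28, -25, 0], [56, -50, 0], [84, -76, 0], [110, -100, 0], [115, -104, 0]], "roll": [0, 0, 0, 0, 0]}}

```text
clock: 1.35
position: [0.5638, -0.1063, 0.2749]
ee_rot: [0.99, 0.141, 0.0, -0.002]
ft_force: [0.5, 0.7, -0.1]
grip_width: 0.501
```

```bash
python3 - <<'E'
from h import *
go([.563,-.112,.166],-74.2)
a,_=eyes.camera("side");b,_=eyes.camera("top")
cv2.imwrite("pics/c2.png",np.hstack([crop("side",a,264,195,36,5.5),crop("top",b,268,194,36,5.5)]))
E
```

```text
t 1.35 tcp [ 0.5638 -0.1063  0.2749] yaz -73.7 tilt 0.18 F [ 0.5  0.7 -0.1] T [ 0.05  0.05 -0.02] w 0.501 q7 -1.25
offset [ -2.5   5.6 108.9] roll 0.008
```

View pics/c2.png

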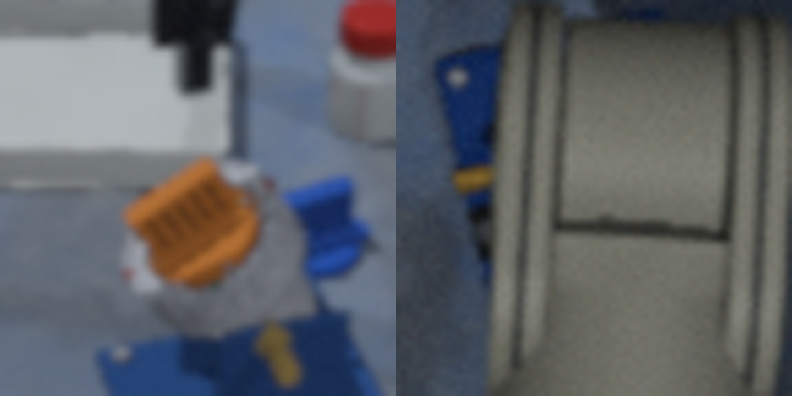

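{"op": "send_rows", "data": {"offset": [[-2, 5, 0], [-2, 5.6, 30], [-2.5, 5.6, 60], [-2.5, 5.6, 90], [-2.5, 5.6, 109]], "roll": [0.008, 0.008, 0.008, 0.008, 0.008]}}

```text
clock: 1.87
position: [0.5587, -0.1224, 0.1633]
ee_rot: [0.991, 0.132, -0.002, 0.0]
ft_force: [-0.5, -1.1, -0.8]
grip_width: 0.499
```

```bash
python3 - <<'E'
from h import *
go([.563,-.112,.166],-74.2)
a,_=eyes.camera("side")
cv2.imwrite("pics/c3.png",crop("side",a,264,195,32,9))
E
```

```text
t 1.87 tcp [ 0.5587 -0.1224  0.1633] yaz -74.9 tilt 0.18 F [-0.5 -1.1 -0.8] T [ 0.    0.04 -0.01] w 0.499 q7 -1.26
offset [ 6.8 -8.9 -2.7] roll -0.012
```

View pics/c3.png

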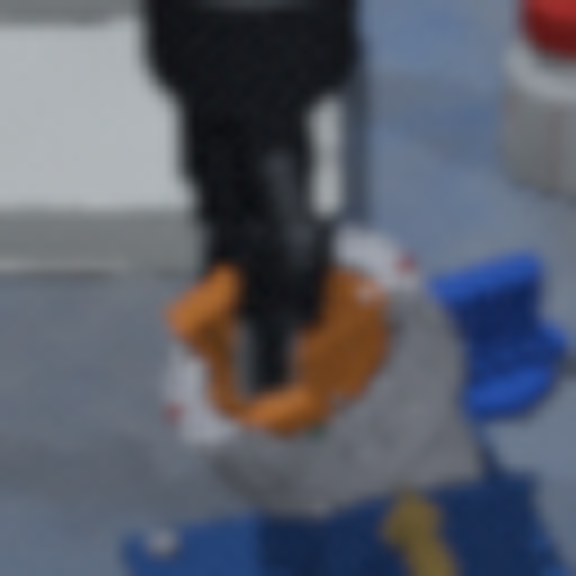

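{"op": "send_rows", "data": {"offset": [[4, -5, -2], [5, -6.5, -2.5], [5, -6.5, -2.5], [5, -6.5, -2.5], [5, -6.5, -2.5]], "roll": [-0.01, -0.01, -0.01, -0.01, -0.01]}}

```text
clock: 2.33
position: [0.5646, -0.1123, 0.1701]
ee_rot: [0.99, 0.138, 0.001, 0.001]
ft_force: [0.2, 0.3, -0.2]
grip_width: 0.498
```

```bash
python3 -c "
from h import *
go([.563,-.112,.166],-74.2)"
```

```text
t 2.33 tcp [ 0.5646 -0.1123  0.1701] yaz -74.1 tilt 0.12 F [ 0.2  0.3 -0.2] T [-0.03  0.02  0.03] w 0.498 q7 -1.27
offset [-1.5 -0.7  4.1] roll 0.002
```

{"op": "send_rows", "data": {"offset": [[-1.5, -0.5, 2.5], [-1.5, -0.5, 2.5], [-1.5, -0.5, 2.5], [-1.5, -0.5, 2.5], [-1.5, -0.5, 2.5]], "roll": [0, 0, 0, 0, 0], "jaw": 0, "newtons": 35}}

```text
clock: 2.75
position: [0.5621, -0.112, 0.1664]
ee_rot: [0.99, 0.138, -0.0, 0.0]
ft_force: [-3.0, -0.1, 2.5]
grip_width: 0.179
```

```bash
python3 -c "
from h import *
go([.563,-.112,.166],-74.2)
R=Ro.from_quat(monitor.get_obs()['ee_rot']).as_matrix();h=np.load('head.npy');print('press 6mm tool:',R.T@(-head(h)[1][:,2]*6), 'F tool',R.T@monitor.get_obs()['ft_force'])"
```

```text
t 2.75 tcp [ 0.5621 -0.112   0.1664] yaz -74.1 tilt 0.04 F [-3.  -0.1  2.5] T [-0.07  0.8  -0.01] w 0.179 q7 -1.27
offset [0.9 0.2 0.4] roll 0.002
press 6mm tool: [ 3.00161841 -0.11508277  5.1939429 ] F tool [-2.92255977 -0.69399573 -2.48427636]
```

{"op": "send_rows", "data": {"offset": [[1, 0, 1.7], [2, 0, 3.4], [2.8, 0, 4.9], [2.8, 0, 4.9], [2.8, 0, 4.9]], "roll": [0, 0, 0, 0, 0]}}

```text
clock: 3.17
position: [0.5648, -0.1113, 0.1616]
ee_rot: [0.99, 0.138, -0.0, 0.0]
ft_force: [-6.7, -0.0, 6.7]
grip_width: 0.181
```

```bash
cat >> h.py <<'E'
def hp():
    "displacement of TCP along/across the head axis from the grasp pose, force in head frame"
    o=monitor.get_obs();R=head(np.load('head.npy'))[1]
    print('disp head mm',(R.T@(o['position']-np.array([.5621,-.112,.1664]))*1e3).round(1),'F head',(R.T@o['ft_force']).round(1))
E
python3 -c "
from h import *
go([.563,-.112,.166],-74.2);hp()"
```

```text
t 3.17 tcp [ 0.5648 -0.1113  0.1616] yaz -74.1 tilt 0.05 F [-6.7 -0.   6.7] T [-0.11  1.18 -0.05] w 0.181 q7 -1.27
offset [-1.9  0.2 -4.4] roll 0.002
disp head mm [-0.  -0.2 -5.5] F head [-2.3  2.   9. ]
```

{"op": "send_rows", "data": {"offset": [[0.2, 0, 0.3], [0.2, 0, 0.3], [0.2, 0, 0.3], [0.2, 0, 0.3], [0.2, 0, 0.3]], "roll": [-0.07, -0.14, -0.21, -0.28, -0.3]}}

```text
clock: 3.58
position: [0.5652, -0.1139, 0.1626]
ee_rot: [0.959, 0.284, -0.0, 0.001]
ft_force: [-7.7, -5.9, 13.4]
grip_width: 0.183
```

```bash
python3 -c "
from h import *
go([.563,-.112,.166],-74.2);hp()"
```

```text
t 3.58 tcp [ 0.5652 -0.1139  0.1626] yaz -57.0 tilt 0.17 F [-7.7 -5.9 13.4] T [-1.46  1.95 -2.11] w 0.183 q7 -0.98
offset [-0.8 -2.8 -3.4] roll 0.301
disp head mm [ 0.2 -2.8 -4.5] F head [-1.1 -3.2 16.2]
```

```bash
python3 - <<'E'
from h import *
a,_=eyes.camera("side")
cv2.imwrite("pics/c4.png",crop("side",a,264,200,28,10))
E
```

```text
(no output)
```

View pics/c4.png

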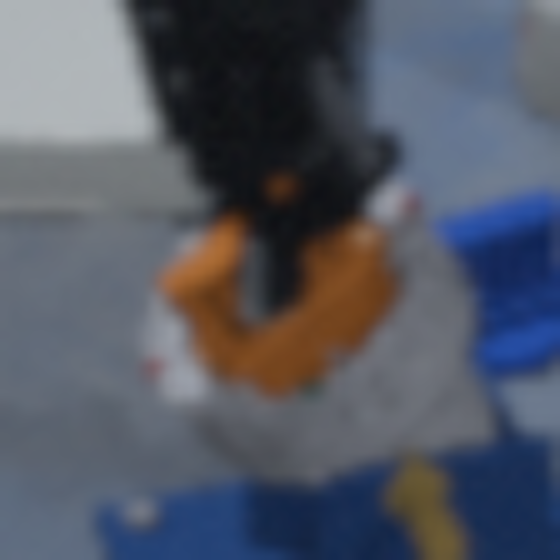

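```bash
python3 - <<'E'
from h import *
O,R=head(np.load('head.npy'))
for z in(0,-.0055):
  for t in(0,5,10,20,30):
    c,s=np.cos(np.radians(t)),np.sin(np.radians(t)); M=R@np.array([[c,-s,0],[s,c,0],[0,0,1]])
    print(z,t,proj("side",[O+M@[-.031,y,.052+z] for y in(-.008,.008)]).round(1).tolist(), proj("side",[O+M@[-.031,-.008,.012+z],O+M@[.031,-.008,.052+z]]).round(1).tolist())
E
```

```text
0 0 [[251.1, 200.4], [249.8, 197.3]] [[257.0, 207.4], [267.2, 190.1]]
0 5 [[251.6, 200.7], [249.9, 198.0]] [[257.4, 207.8], [267.1, 189.5]]
0 10 [[252.0, 201.1], [250.0, 198.5]] [[257.9, 208.1], [267.0, 188.9]]
0 20 [[253.2, 201.5], [250.5, 199.6]] [[259.0, 208.6], [266.4, 187.9]]
0 30 [[254.5, 201.8], [251.2, 200.4]] [[260.3, 208.9], [265.7, 187.0]]
-0.0055 0 [[251.9, 201.3], [250.6, 198.3]] [[257.7, 208.4], [268.0, 191.1]]
-0.0055 5 [[252.4, 201.7], [250.7, 198.9]] [[258.2, 208.8], [267.9, 190.5]]
-0.0055 10 [[252.9, 202.0], [250.8, 199.5]] [[258.7, 209.1], [267.7, 189.9]]
-0.0055 20 [[254.0, 202.5], [251.3, 200.6]] [[259.8, 209.6], [267.2, 188.9]]
-0.0055 30 [[255.3, 202.8], [252.0, 201.4]] [[261.1, 209.8], [266.5, 188.1]]
```

{"op": "send_rows", "data": {"offset": [[0, 0, 1], [0, 0, 1], [0, 0, 1], [0, 0, 1], [0, 0, 1]], "roll": [0, 0, 0, 0, 0]}}

```text
clock: 4.05
position: [0.5652, -0.1139, 0.1625]
ee_rot: [0.959, 0.282, -0.0, 0.002]
ft_force: [-11.4, -4.2, 21.1]
grip_width: 0.186
```

```bash
python3 -c "
from h import *
go([.563,-.112,.166],-74.2);hp()"
```

```text
t 4.05 tcp [ 0.5652 -0.1139  0.1625] yaz -57.2 tilt 0.19 F [-11.4  -4.2  21.1] T [-1.42  2.72 -1.98] w 0.186 q7 -0.99
offset [-0.8 -2.8 -3.5] roll 0.297
disp head mm [ 0.2 -2.8 -4.6] F head [ 0.  -0.5 24.3]
```

{"op": "send_rows", "data": {"offset": [[0, 0, -1], [0, 0, -2], [0, 0, -2], [0, 0, -2], [0, 0, -2]], "roll": [0, 0, 0, 0, 0], "jaw": 0.27}}

```text
clock: 4.47
position: [0.5654, -0.1108, 0.1618]
ee_rot: [0.958, 0.285, -0.0, -0.0]
ft_force: [-0.2, 0.9, -0.9]
grip_width: 0.271
```

```bash
python3 - <<'E'
from h import *
go([.565,-.112,.165],-74.2);hp()
a,_=eyes.camera("side")
cv2.imwrite("pics/c5.png",crop("side",a,264,200,28,10))
E
```

```text
t 4.47 tcp [ 0.5654 -0.1108  0.1618] yaz -56.9 tilt 0.01 F [-0.2  0.9 -0.9] T [-0.01 -0.03 -0.05] w 0.271 q7 -0.98
offset [-1.   0.8 -3.2] roll 0.303
disp head mm [ 0.8  0.1 -5.7] F head [-0.4  0.9 -0.8]
```

View pics/c5.png

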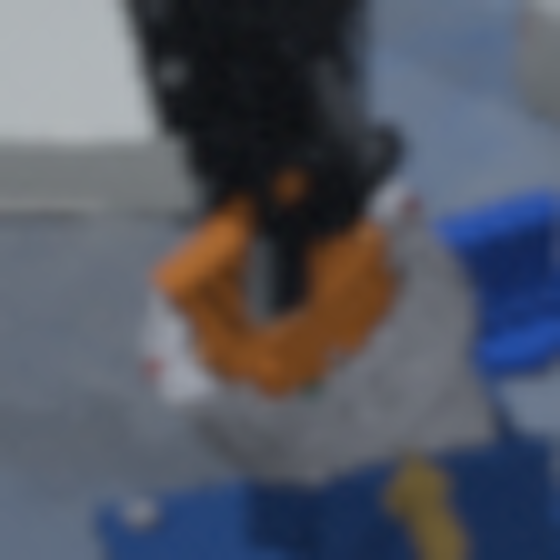

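{"op": "send_rows", "data": {"offset": [[-0.5, 0, 0], [-1, 0, 0], [-1, 0, 0], [-1, 0, 0], [-1, 0, 0]], "roll": [-0.1, -0.2, -0.3, -0.4, -0.4]}}

```text
clock: 4.93
position: [0.5655, -0.1137, 0.162]
ee_rot: [0.882, 0.471, 0.001, 0.001]
ft_force: [7.4, -4.3, -4.5]
grip_width: 0.267
```

```bash
python3 - <<'E'
from h import *
go([.565,-.112,.165],-74.2);hp()
E
```

```text
t 4.93 tcp [ 0.5655 -0.1137  0.162 ] yaz -33.9 tilt 0.17 F [ 7.4 -4.3 -4.5] T [-1.47 -1.15 -1.76] w 0.267 q7 -0.59
offset [ 1.2 -1.3 -3. ] roll 0.704
disp head mm [ 0.3 -2.7 -5.1] F head [ 3.  -6.2 -6.8]
```

```bash
cat >> h.py <<'E'
from scipy.optimize import least_squares
def theta(name=None):
    "cover angle/height from the side camera's orange depth points: nearest-surface fit of the bar box"
    a,d=eyes.camera("side"); 
    if name: cv2.imwrite(name,crop("side",a,264,200,28,10))
    O,R=head(np.load('head.npy')); C=cloud("side",d); hsv=cv2.cvtColor(a,cv2.COLOR_BGR2HSV)
    m=cv2.inRange(hsv,(4,140,70),(20,255,255))>0; m[:,:240]=0;m[:,295:]=0;m[:175]=0;m[225:]=0
    L=(C[m]-O)@R; L=L[(L[:,2]<.07)&(np.hypot(L[:,0],L[:,1])<.055)]
    def sdf(P,c,h):
        q=abs(P-c)-h; return np.linalg.norm(np.maximum(q,0),axis=1)+np.minimum(q.max(1),0)
    best=[]
    for t in range(-10,100,2):
        for z in np.arange(-.008,.009,.002):
            c,s=np.cos(np.radians(t)),np.sin(np.radians(t)); P=np.column_stack([c*L[:,0]+s*L[:,1],-s*L[:,0]+c*L[:,1],L[:,2]-z])
            b=sdf(P,[0,0,.031],[.031,.008,.021]); r=np.hypot(P[:,0],P[:,1]); di=np.maximum(r-.036,abs(P[:,2]-.005)-.005)
            e=np.minimum(abs(b),abs(di)); best.append((np.minimum(e,.006).mean()*1e3,t,z*1e3))
    best.sort(); print(len(L),[tuple(np.round(x,2).tolist()) for x in best[:6]])
E
python3 - <<'E'
from h import *
theta("pics/c6.png")
E
```

```text
204 [(1.82, 20.0, -2.0), (1.83, 18.0, -2.0), (1.85, 22.0, -2.0), (1.87, 20.0, -4.0), (1.87, 18.0, -4.0), (1.89, 16.0, -2.0)]
```

View pics/c6.png

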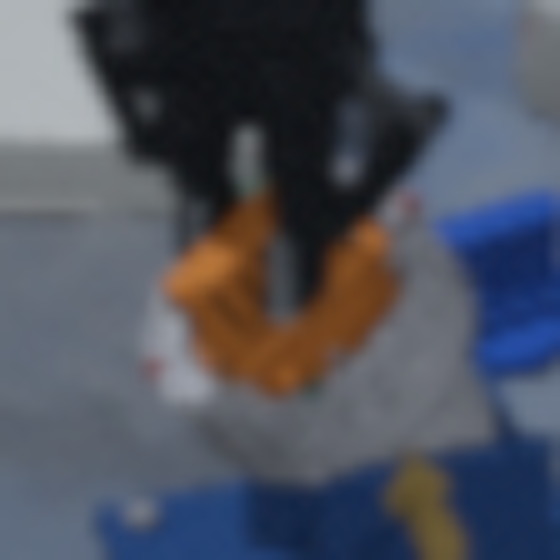

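```bash
sed -i 's/def theta(name=None):/def theta(name=None,ad=None):/; s/a,d=eyes.camera("side"); $/a,d=ad if ad else eyes.camera("side")/' h.py; python3 - <<'E'
from h import *
theta(None,(cv2.imread("pics/side0.png"),np.load("side0.npy")))
theta()
go([.565,-.112,.165],-74.2)
E
```

```text
312 [(2.29, 6.0, 2.0), (2.3, 8.0, 2.0), (2.31, 4.0, 2.0), (2.32, 2.0, 2.0), (2.34, 10.0, 2.0), (2.34, 0.0, 2.0)]
205 [(1.82, 18.0, -4.0), (1.82, 20.0, -4.0), (1.86, 16.0, -4.0), (1.87, 22.0, -4.0), (1.93, 20.0, -2.0), (1.93, 24.0, -4.0)]
t 5.03 tcp [ 0.5654 -0.1136  0.162 ] yaz -34.2 tilt 0.16 F [ 7.6 -4.4 -4.8] T [-1.53 -1.24 -1.63] w 0.27 q7 -0.6
offset [ 1.1 -1.3 -3. ] roll 0.698
```

```bash
python3 -c "
from h import *
go([.5586,-.1132,.182],-62)"
```

```text
t 5.03 tcp [ 0.5654 -0.1136  0.162 ] yaz -34.2 tilt 0.16 F [ 7.6 -4.4 -4.8] T [-1.53 -1.24 -1.63] w 0.27 q7 -0.6
offset [ -3.5  -5.8 -20. ] roll 0.485
```

{"op": "send_rows", "data": {"offset": [[0, 0, 0], [0, 0, 0], [-1, -2, -7], [-2, -4, -14], [-3.5, -6, -20]], "roll": [0.12, 0.24, 0.36, 0.485, 0.485]}}

```text
clock: 5.45
position: [0.5576, -0.1108, 0.1823]
ee_rot: [0.97, 0.241, 0.0, -0.0]
ft_force: [1.2, 0.9, -0.5]
grip_width: 0.27
```

{"op": "send_rows", "data": {"offset": [[0, 0, 0], [0, 0, 0], [0, 0, 0], [0, 0, 0], [0, 0, 0]], "roll": [0, 0, 0, 0, 0]}}

```text
clock: 5.87
position: [0.5574, -0.1112, 0.1817]
ee_rot: [0.97, 0.244, -0.0, -0.0]
ft_force: [0.6, 0.1, 0.1]
grip_width: 0.268
```

```bash
python3 -c "
from h import *
theta()
go([.5586,-.1132,.182],-62)"
```

```text
238 [(2.42, 14.0, -2.0), (2.42, 14.0, 0.0), (2.43, 16.0, 0.0), (2.44, 12.0, -2.0), (2.44, 16.0, -2.0), (2.44, 18.0, 0.0)]
t 5.92 tcp [ 0.5575 -0.1112  0.1818] yaz -61.7 tilt 0.02 F [-0.3 -0.1 -0.2] T [0.04 0.   0.04] w 0.268 q7 -1.05
offset [ 0.   2.3 -0.2] roll 0.005
```

{"op": "send_rows", "data": {"offset": [[0, 2.3, 0], [0, 2.3, 0], [0, 2.3, 0], [0, 2.3, 0], [0, 2.3, 0]], "roll": [0.05, 0.05, 0.05, 0.05, 0.05], "jaw": 0, "newtons": 45}}

```text
clock: 6.33
position: [0.559, -0.1129, 0.1825]
ee_rot: [0.975, 0.22, 0.001, 0.0]
ft_force: [0.5, 1.7, 5.6]
grip_width: 0.176
```

```bash
python3 -c "
from h import *
theta()
go([.5586,-.1132,.182],-62);hp()
R=Ro.from_quat(monitor.get_obs()['ee_rot']).as_matrix();h=np.load('head.npy');print('press 1mm tool:',R.T@(-head(h)[1][:,2]))"
```

```text
242 [(2.09, 10.0, 0.0), (2.1, 12.0, 0.0), (2.12, 10.0, -2.0), (2.13, 12.0, -2.0), (2.14, 8.0, 0.0), (2.17, 14.0, 0.0)]
t 6.38 tcp [ 0.5591 -0.1129  0.1825] yaz -64.6 tilt 0.06 F [1.  1.9 5.1] T [ 0.47 -0.23  0.07] w 0.178 q7 -1.1
offset [-0.5  0.1  0.5] roll -0.045
disp head mm [ 5.3  0.4 15.5] F head [3.8 1.6 3.7]
press 1mm tool: [0.49504733 0.06334369 0.86655393]
```

Now press gradually and watch the force.

{"op": "send_rows", "data": {"offset": [[0.5, 0, 0.9], [1, 0.1, 1.7], [1.5, 0.2, 2.6], [2, 0.2, 3.4], [2, 0.2, 3.4]], "roll": [0, 0, 0, 0, 0]}}

```text
clock: 6.8
position: [0.5608, -0.1124, 0.1797]
ee_rot: [0.976, 0.22, 0.0, 0.0]
ft_force: [-2.4, 1.5, 11.1]
grip_width: 0.18
```

```bash
python3 -c "
from h import *
theta()
go([.5586,-.1132,.182],-62);hp()"
```

```text
227 [(2.04, 12.0, -4.0), (2.05, 10.0, -4.0), (2.06, 14.0, -4.0), (2.09, 8.0, -4.0), (2.11, 12.0, -6.0), (2.12, 10.0, -6.0)]
t 6.85 tcp [ 0.5608 -0.1124  0.1796] yaz -64.6 tilt 0.05 F [-2.8  1.4 10.6] T [0.39 0.52 0.05] w 0.178 q7 -1.1
offset [-2.3 -0.2 -2.4] roll -0.045
disp head mm [ 5.4  0.2 12.2] F head [ 3.3  2.4 10.3]
```

{"op": "send_rows", "data": {"offset": [[0.3, 0, 0.5], [0.6, 0, 1], [0.6, 0, 1], [0.6, 0, 1], [0.6, 0, 1]], "roll": [0, 0, 0, 0, 0]}}

```text
clock: 7.27
position: [0.5609, -0.1124, 0.1793]
ee_rot: [0.976, 0.22, -0.0, 0.0]
ft_force: [-7.6, 1.2, 17.9]
grip_width: 0.172
```

```bash
python3 -c "
from h import *
theta()
go([.5586,-.1132,.182],-62);hp()"
```

```text
228 [(1.97, 12.0, -4.0), (1.98, 14.0, -4.0), (2.01, 10.0, -4.0), (2.02, 16.0, -4.0), (2.08, 18.0, -4.0), (2.09, 12.0, -6.0)]
t 7.32 tcp [ 0.5608 -0.1124  0.1793] yaz -64.6 tilt 0.05 F [-8.3  1.2 17.5] T [0.38 1.69 0.04] w 0.18 q7 -1.1
offset [-2.4 -0.3 -2.7] roll -0.046
disp head mm [ 5.3  0.2 11.9] F head [ 2.   3.8 18.9]
```

{"op": "send_rows", "data": {"offset": [[-0.9, 0, -1.6], [-0.9, 0, -1.6], [-0.9, 0, -1.6], [-0.9, 0, -1.6], [-0.9, 0, -1.6]], "roll": [0, -0.07, -0.14, -0.21, -0.21]}}

```text
clock: 7.73
position: [0.5604, -0.1139, 0.1809]
ee_rot: [0.947, 0.322, 0.0, 0.001]
ft_force: [-4.6, -1.2, 15.3]
grip_width: 0.178
```

```bash
python3 -c "
from h import *
theta()
go([.5586,-.1132,.182],-62);hp()"
```

```text
235 [(1.93, 20.0, -4.0), (1.93, 18.0, -4.0), (1.95, 16.0, -4.0), (1.96, 18.0, -2.0), (1.96, 22.0, -4.0), (1.97, 20.0, -2.0)]
t 7.78 tcp [ 0.5605 -0.1139  0.1809] yaz -52.6 tilt 0.12 F [-4.9 -0.9 15.3] T [-0.25  0.86 -0.52] w 0.173 q7 -0.9
offset [-1.1 -1.7 -1.1] roll 0.164
disp head mm [ 5.5 -1.  13.7] F head [ 3.4  0.9 15.7]
```

{"op": "send_rows", "data": {"offset": [[0, -0.5, 0.3], [0, -1, 0.3], [0, -1, 0.3], [0, -1, 0.3], [0, -1, 0.3]], "roll": [-0.07, -0.14, -0.21, -0.28, -0.28]}}

```text
clock: 8.2
position: [0.5598, -0.1142, 0.1816]
ee_rot: [0.893, 0.45, -0.0, 0.002]
ft_force: [-9.3, -2.9, 23.3]
grip_width: 0.177
```

```bash
python3 -c "
from h import *
theta()
go([.5586,-.1132,.182],-62);hp()"
```

```text
234 [(2.05, 26.0, -4.0), (2.05, 28.0, -4.0), (2.07, 30.0, -4.0), (2.08, 24.0, -4.0), (2.09, 32.0, -4.0), (2.13, 34.0, -4.0)]
t 8.25 tcp [ 0.5597 -0.1142  0.1815] yaz -36.6 tilt 0.21 F [-9.2 -4.  22.3] T [-0.92  1.83 -0.76] w 0.176 q7 -0.63
offset [ 0.1 -1.5 -0.5] roll 0.442
disp head mm [ 5.1 -1.1 14.6] F head [ 2.5 -0.9 24.3]
```

{"op": "send_rows", "data": {"offset": [[-0.3, 0, -0.6], [-0.5, -0.5, -1], [-0.5, -0.5, -1], [-0.5, -0.5, -1], [-0.5, -0.5, -1]], "roll": [-0.08, -0.16, -0.24, -0.32, -0.32]}}

```text
clock: 8.67
position: [0.56, -0.1148, 0.1822]
ee_rot: [0.81, 0.587, 0.0, 0.003]
ft_force: [-2.5, -6.0, 16.3]
grip_width: 0.172
```

```bash
python3 -c "
from h import *
theta()
go([.5586,-.1132,.182],-62);hp()"
```

```text
235 [(1.89, 42.0, -4.0), (1.9, 44.0, -4.0), (1.91, 40.0, -4.0), (1.92, 46.0, -4.0), (1.95, 38.0, -4.0), (1.98, 48.0, -4.0)]
t 8.72 tcp [ 0.5599 -0.1148  0.1822] yaz -18.3 tilt 0.29 F [-1.9 -4.5 16.9] T [-1.4   0.25 -0.94] w 0.176 q7 -0.32
offset [ 1.1 -1.8  0.2] roll 0.762
disp head mm [ 5.4 -1.8 15.1] F head [ 5.8 -3.4 16.3]
```

{"op": "send_rows", "data": {"offset": [[0, 0, 0], [0, -0.5, 0], [0, -0.5, 0], [0, -0.5, 0], [0, -0.5, 0]], "roll": [-0.08, -0.16, -0.24, -0.32, -0.32]}}

```text
clock: 9.13
position: [0.5603, -0.1147, 0.183]
ee_rot: [0.706, 0.708, 0.001, 0.003]
ft_force: [-1.3, -6.4, 20.1]
grip_width: 0.177
```

```bash
python3 -c "
from h import *
theta('pics/c7.png')
go([.5586,-.1132,.182],-62);hp()"
```

```text
243 [(1.81, 56.0, -4.0), (1.83, 54.0, -4.0), (1.83, 58.0, -4.0), (1.86, 60.0, -4.0), (1.89, 52.0, -4.0), (1.9, 54.0, -2.0)]
t 9.18 tcp [ 0.5603 -0.1147  0.183 ] yaz -0.0 tilt 0.39 F [-1.1 -5.6 19.9] T [-1.41 -0.07 -0.91] w 0.174 q7 -0.01
offset [ 1.5 -1.7  1. ] roll 1.082
disp head mm [ 6.2 -1.7 15.7] F head [ 7.8 -4.6 18.6]
```

View pics/c7.png

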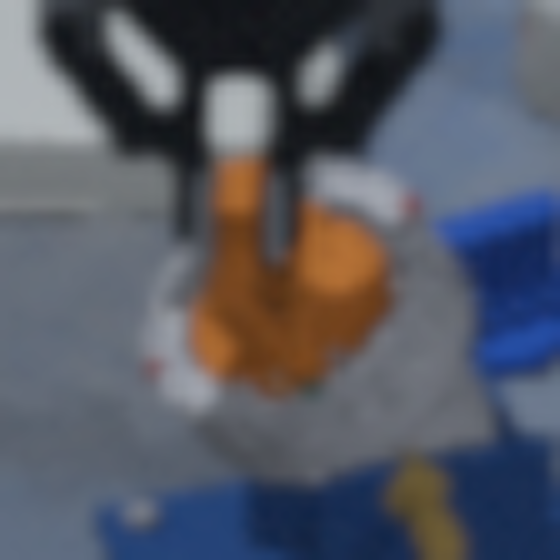

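{"op": "send_rows", "data": {"offset": [[0, 0, 0], [0, 0, 0], [0, 0, 0], [0, 0, 0], [0, 0, 0]], "roll": [-0.08, -0.16, -0.24, -0.3, -0.3]}}

```text
clock: 9.6
position: [0.5607, -0.1156, 0.1837]
ee_rot: [0.593, 0.805, -0.0, 0.004]
ft_force: [-1.8, -8.7, 25.4]
grip_width: 0.174
```

```bash
python3 -c "
from h import *
theta()
go([.5586,-.1132,.182],-62);hp()"
```

```text
229 [(1.86, 72.0, -4.0), (1.86, 70.0, -4.0), (1.87, 74.0, -4.0), (1.88, 68.0, -4.0), (1.9, 76.0, -4.0), (1.92, 66.0, -4.0)]
t 9.65 tcp [ 0.5607 -0.1156  0.1837] yaz 17.1 tilt 0.49 F [-1.8 -8.7 24.3] T [-1.62  0.02 -0.94] w 0.178 q7 0.28
offset [ 2.9 -1.3  1.7] roll 1.381
disp head mm [ 6.7 -2.7 16.2] F head [ 8.7 -7.3 23.3]
```

{"op": "send_rows", "data": {"offset": [[0, 0, -0.5], [0, 0, -1], [0, 0, -1], [0, 0, -1], [0, 0, -1]], "roll": [-0.05, -0.1, -0.14, -0.14, -0.14]}}

```text
clock: 10.07
position: [0.5616, -0.1169, 0.1853]
ee_rot: [0.537, 0.844, -0.001, 0.006]
ft_force: [2.0, -12.2, 24.1]
grip_width: 0.169
```

```bash
python3 -c "
from h import *
theta()
go([.5586,-.1132,.182],-62);hp()"
```

```text
208 [(1.81, 76.0, -4.0), (1.81, 74.0, -4.0), (1.83, 78.0, -4.0), (1.86, 72.0, -4.0), (1.87, 80.0, -4.0), (1.92, 70.0, -4.0)]
t 10.12 tcp [ 0.5616 -0.1168  0.1853] yaz 25.1 tilt 0.66 F [  2.4 -12.4  24.6] T [-2.69 -0.69 -0.47] w 0.171 q7 0.42
offset [ 4.6 -1.2  3.2] roll 1.52
disp head mm [ 7.9 -4.1 17.3] F head [ 11.5 -12.1  22.1]
```

{"op": "send_rows", "data": {"offset": [[0, 0, -1], [0, 0, -2], [0, 0, -2], [0, 0, -2], [0, 0, -2]], "roll": [0, 0, 0, 0, 0], "jaw": 0.45}}

```text
clock: 10.53
position: [0.558, -0.1118, 0.1824]
ee_rot: [0.535, 0.845, -0.0, -0.001]
ft_force: [-2.3, -1.6, 1.4]
grip_width: 0.449
```

{"op": "send_rows", "data": {"offset": [[0, 0, -20], [0, 0, -45], [0, 0, -60], [0, 0, -60], [0, 0, -60]], "roll": [0, 0, -0.1, -0.2, -0.3], "jaw": 1}}

```text
clock: 10.95
position: [0.559, -0.1116, 0.2438]
ee_rot: [0.4, 0.916, 0.0, 0.001]
ft_force: [-0.0, 0.5, 0.2]
grip_width: 1.0
```

```bash
python3 -c "
from h import *
theta('pics/c8.png')
go([.5586,-.1132,.245],88);hp()"
```

```text
299 [(2.49, 58.0, 8.0), (2.49, 60.0, 8.0), (2.49, 56.0, 8.0), (2.5, 62.0, 8.0), (2.51, 54.0, 8.0), (2.55, 52.0, 8.0)]
t 11.0 tcp [ 0.5587 -0.1116  0.2431] yaz 43.2 tilt 0.03 F [-1.3 -0.1  0.6] T [-0.03  0.07 -0.  ] w 1.0 q7 0.74
offset [-1.1 -1.2 -1.9] roll -0.781
disp head mm [35.5  3.1 68. ] F head [-0.8  0.3  1.2]
```

View pics/c8.png

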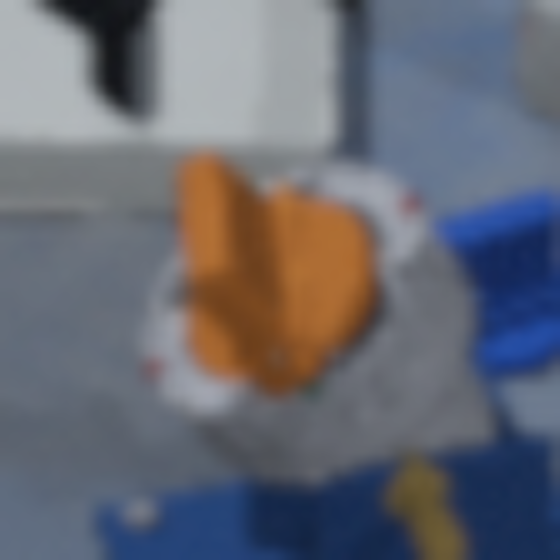

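```bash
python3 - <<'E'
from h import *
O,R=head(np.load('head.npy'))
for t in(55,60,65,70,75,80):
    c,s=np.cos(np.radians(t)),np.sin(np.radians(t)); M=R@np.array([[c,-s,0],[s,c,0],[0,0,1]])
    print(t,proj("side",[O+M@[x,y,.056] for x,y in((.031,.008),(.031,-.008),(-.031,.008),(-.031,-.008))]).round(1).tolist(),'barAz',np.degrees(np.arctan2(M[1,0],M[0,0])).round(1),'slope',np.degrees(np.arcsin(M[2,0])).round(1))
E
```

```text
55 [[258.2, 185.7], [262.3, 185.2], [253.3, 201.0], [257.6, 200.5]] barAz 74.3 slope 17.8
60 [[257.4, 186.0], [261.7, 185.1], [254.0, 201.0], [258.3, 200.3]] barAz 79.1 slope 15.7
65 [[256.7, 186.3], [261.0, 185.1], [254.7, 201.1], [259.1, 199.9]] barAz 83.7 slope 13.4
70 [[255.9, 186.7], [260.2, 185.2], [255.4, 201.0], [259.9, 199.5]] barAz 88.2 slope 11.1
75 [[255.2, 187.1], [259.5, 185.3], [256.2, 200.9], [260.6, 199.1]] barAz 92.7 slope 8.7
80 [[254.5, 187.6], [258.8, 185.5], [257.0, 200.7], [261.4, 198.6]] barAz 97.1 slope 6.3
```

{"op": "send_rows", "data": {"offset": [[0, 0, 0], [0, 0, 0], [0, 0, 0], [0, 0, 0], [0, 0, 0]], "roll": [-0.12, -0.24, -0.36, -0.48, -0.6]}}

```text
clock: 11.42
position: [0.5584, -0.1116, 0.2424]
ee_rot: [0.112, 0.994, 0.0, -0.0]
ft_force: [0.5, 0.2, 0.7]
grip_width: 0.996
```

{"op": "send_rows", "data": {"offset": [[0, 0, 0], [0, 0, 0], [0, 0, 0], [0, 0, 0], [0, 0, 0]], "roll": [-0.1, -0.2, -0.2, -0.2, -0.2]}}

```text
clock: 11.83
position: [0.5584, -0.1117, 0.2427]
ee_rot: [0.017, 1.0, 0.0, -0.0]
ft_force: [0.2, -0.2, -0.2]
grip_width: 1.005
```

```bash
python3 -c "
from h import *
go([.5604,-.1126,.16],90)"
```

```text
t 11.83 tcp [ 0.5584 -0.1117  0.2427] yaz 88.1 tilt 0.02 F [ 0.2 -0.2 -0.2] T [-0.06 -0.02  0.06] w 1.005 q7 1.5
offset [-2.  -0.8 82.7] roll -0.033
```

{"op": "send_rows", "data": {"offset": [[-2, -1, 25], [-2, -1, 50], [-2, -1, 70], [-2, -1, 82], [-2, -1, 82]], "roll": [-0.03, -0.03, -0.03, -0.03, -0.03]}}

```text
clock: 12.25
position: [0.5591, -0.1127, 0.1585]
ee_rot: [0.0, 1.0, 0.0, -0.002]
ft_force: [-0.4, 0.1, -0.1]
grip_width: 1.0
```

```bash
python3 -c "
from h import *
theta('pics/c9.png')
go([.5604,-.1126,.16],90)"
```

```text
139 [(1.95, 74.0, 8.0), (1.96, 76.0, 8.0), (1.97, 72.0, 8.0), (1.99, 78.0, 8.0), (2.0, 70.0, 8.0), (2.02, 68.0, 8.0)]
t 12.3 tcp [ 0.56   -0.1127  0.1604] yaz 90.0 tilt 0.1 F [-0.6  0.4  0.1] T [ 0.   -0.05 -0.01] w 1.002 q7 1.49
offset [-0.4  0.1  0.4] roll -0.0
```

View pics/c9.png

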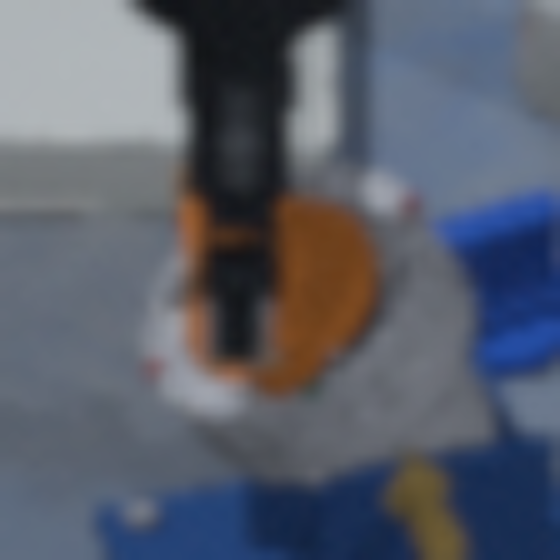

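{"op": "send_rows", "data": {"offset": [[0, 0, 0], [0, 0, 0], [0, 0, 0], [0, 0, 0], [0, 0, 0]], "roll": [0, 0, 0, 0, 0], "jaw": 0, "newtons": 40}}

```text
clock: 12.72
position: [0.5615, -0.1125, 0.1628]
ee_rot: [-0.001, 1.0, -0.0, 0.001]
ft_force: [0.5, 1.5, 7.2]
grip_width: 0.761
```

{"op": "send_rows", "data": {"offset": [[0, 0, 0], [0, 0, 0], [0, 0, 0], [0, 0, 0], [0, 0, 0]], "roll": [-0.03, -0.05, -0.05, -0.05, -0.05]}}

```text
clock: 13.13
position: [0.5617, -0.1126, 0.1627]
ee_rot: [-0.025, 1.0, -0.0, 0.002]
ft_force: [1.5, 0.8, 5.1]
grip_width: 0.761
```

```bash
python3 -c "
from h import *
theta()
go([.5604,-.1126,.16],90);hp()
R=Ro.from_quat(monitor.get_obs()['ee_rot']).as_matrix();h=np.load('head.npy');print('lift 60mm tool:',R.T@(head(h)[1][:,2])*60)"
```

```text
150 [(2.01, 76.0, 8.0), (2.02, 74.0, 8.0), (2.04, 78.0, 8.0), (2.05, 72.0, 8.0), (2.08, 80.0, 8.0), (2.08, 70.0, 8.0)]
t 13.18 tcp [ 0.5617 -0.1126  0.1627] yaz 92.9 tilt 0.19 F [1.3 1.1 6.1] T [ 0.4  -0.25 -0.06] w 0.754 q7 1.54
offset [1.3 0.1 2.7] roll 0.051
disp head mm [-2.3 -0.5 -2.9] F head [4.4 0.8 4.5]
lift 60mm tool: [ 28.78530657  -7.88499098 -52.0502934 ]
```

{"op": "send_rows", "data": {"offset": [[2.9, -0.8, -5.2], [7.2, -2, -13], [14, -4, -26], [21.5, -6, -39], [29, -8, -52]], "roll": [0, 0, 0, 0, 0]}}

```text
clock: 13.6
position: [0.5309, -0.1227, 0.214]
ee_rot: [-0.025, 1.0, -0.0, -0.0]
ft_force: [-0.1, 0.3, -1.9]
grip_width: 0.758
```

```bash
python3 - <<'E'
from h import *
go([.5604,-.1126,.25],90)
a,_=eyes.camera("side")
cv2.imwrite("pics/c10.png",crop("side",a,262,190,35,10))
E
```

```text
t 13.6 tcp [ 0.5309 -0.1227  0.214 ] yaz 92.9 tilt 0.04 F [-0.1  0.3 -1.9] T [-0.05  0.05 -0.02] w 0.758 q7 1.62
offset [-29.9   8.5 -36. ] roll 0.051
```

View pics/c10.png

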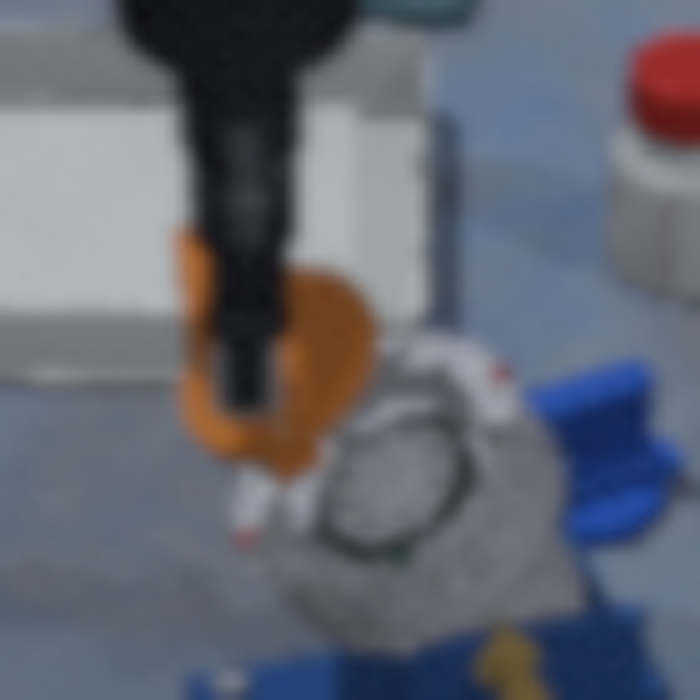

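```bash
python3 - <<'E'
from h import *
go([.478,.248,.26],90)
E
```

```text
t 13.65 tcp [ 0.5311 -0.1234  0.2167] yaz 92.9 tilt 0.16 F [ 2.2 -0.1  1.4] T [-0.11 -0.12 -0.02] w 0.757 q7 1.62
offset [ 34.3 373.5 -44.2] roll 0.05
```

{"op": "send_rows", "data": {"offset": [[3, 0, -15], [6, 0, -35], [10, 12, -46], [14, 34, -46], [18, 58, -46]], "roll": [0, 0, 0, 0, 0]}}

```text
clock: 14.07
position: [0.5107, -0.0647, 0.2596]
ee_rot: [-0.025, 1.0, -0.0, 0.001]
ft_force: [0.7, -0.3, -1.4]
grip_width: 0.76
```

```bash
python3 - <<'E'
from h import *
go([.478,.248,.26],90)
E
```

```text
t 14.07 tcp [ 0.5107 -0.0647  0.2596] yaz 92.8 tilt 0.07 F [ 0.7 -0.3 -1.4] T [0.06 0.02 0.04] w 0.76 q7 1.57
offset [ 17.3 314.   -0.6] roll 0.049
```

{"op": "send_rows", "data": {"offset": [[1.5, 28, 0], [3, 58, 0], [5, 90, 0], [7, 122, 0], [8.5, 154, 0]], "roll": [0, 0, 0, 0, 0]}}

```text
clock: 14.48
position: [0.4935, 0.0902, 0.259]
ee_rot: [-0.026, 1.0, -0.0, 0.0]
ft_force: [0.8, 0.5, -1.1]
grip_width: 0.758
```

{"op": "send_rows", "data": {"offset": [[1.5, 32, 0], [3, 64, 0], [5, 96, 0], [7, 125, 0], [8.5, 145, 0]], "roll": [0, 0, 0, 0, 0]}}

```text
clock: 14.9
position: [0.4768, 0.2361, 0.2591]
ee_rot: [-0.027, 1.0, 0.0, 0.0]
ft_force: [-0.4, -0.5, -1.3]
grip_width: 0.76
```

```bash
python3 - <<'E'
from h import *
go([.478,.248,.08],90)
E
```

```text
t 14.9 tcp [0.4768 0.2361 0.2591] yaz 93.1 tilt 0.02 F [-0.4 -0.5 -1.3] T [-0.01 -0.05  0.02] w 0.76 q7 0.91
offset [ -1.9  11.8 179.2] roll 0.054
```

{"op": "send_rows", "data": {"offset": [[0, 6, 30], [0, 6, 65], [0, 6, 105], [0, 6, 145], [0, 6, 175]], "roll": [0, 0, 0, 0, 0]}}

```text
clock: 15.32
position: [0.4765, 0.2383, 0.0811]
ee_rot: [-0.026, 1.0, -0.001, -0.001]
ft_force: [-0.9, -0.9, -1.7]
grip_width: 0.756
```

```bash
python3 - <<'E'
from h import *
go([.478,.248,.029],90)
a,_=eyes.camera("side");b,_=eyes.camera("top")
cv2.imwrite("pics/c11.png",np.hstack([crop("side",a,238,172,40,7),crop("top",b,165,222,45,6.25)[:560,:560]]) if 0 else np.hstack([cv2.resize(crop("side",a,238,172,40,5),(400,400)),cv2.resize(crop("top",b,165,222,50,4),(400,400))]))
E
```

```text
t 15.32 tcp [0.4765 0.2383 0.0811] yaz 93.0 tilt 0.12 F [-0.9 -0.9 -1.7] T [-0.07  0.04 -0.02] w 0.756 q7 0.77
offset [-2.1  9.7 52.1] roll 0.052
```

View pics/c11.png

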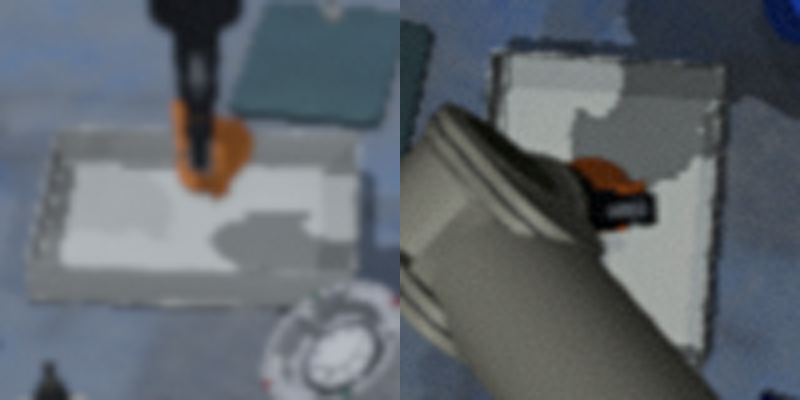

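{"op": "send_rows", "data": {"offset": [[0, 2, 12], [0, 4, 24], [0, 4, 34], [0, 4, 42], [0, 4, 46]], "roll": [0, 0, 0, 0, 0], "newtons": 25}}

```text
clock: 15.83
position: [0.4781, 0.2423, 0.0374]
ee_rot: [-0.025, 1.0, -0.0, -0.0]
ft_force: [-0.3, -0.3, -2.5]
grip_width: 0.758
```

{"op": "send_rows", "data": {"offset": [[0, 0, 2], [0, 0, 4], [0, 0, 6], [0, 0, 6], [0, 0, 6]], "roll": [0, 0, 0, 0, 0]}}

```text
clock: 16.25
position: [0.4786, 0.2425, 0.0325]
ee_rot: [-0.026, 1.0, 0.0, 0.0]
ft_force: [0.8, -1.8, 2.1]
grip_width: 0.756
```

```bash
python3 - <<'E'
from h import *
go([.478,.248,.029],90)
E
```

```text
t 16.25 tcp [0.4786 0.2425 0.0325] yaz 92.9 tilt 0.05 F [ 0.8 -1.8  2.1] T [-0.14 -0.05  0.02] w 0.756 q7 0.71
offset [0.4 5.5 3.5] roll 0.051
```

{"op": "send_rows", "data": {"offset": [[-4.5, 0, 3], [-9, 0, 5], [-13.5, 0, 7], [-17.5, 0, 9], [-17.5, 0, 9]], "roll": [0, 0, 0, 0, 0], "newtons": 20}}

```text
clock: 16.67
position: [0.4969, 0.2445, 0.0237]
ee_rot: [-0.025, 1.0, 0.001, 0.001]
ft_force: [2.1, 3.1, 6.8]
grip_width: 0.736
```

```bash
python3 - <<'E'
from h import *
go([.478,.248,.029],90)
a,_=eyes.camera("side")
cv2.imwrite("pics/c12.png",crop("side",a,240,176,26,14))
E
```

```text
t 16.67 tcp [0.4969 0.2445 0.0237] yaz 92.9 tilt 0.17 F [2.1 3.1 6.8] T [ 0.65 -0.24 -0.07] w 0.736 q7 0.71
offset [18.7  4.4 -5.3] roll 0.051
```

View pics/c12.png

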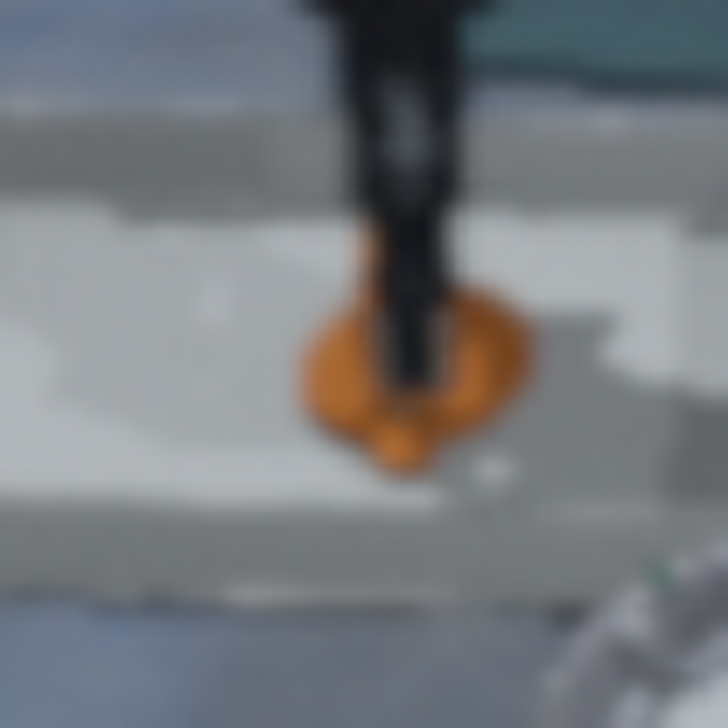

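{"op": "send_rows", "data": {"offset": [[-2, 0, 1.5], [-4, 0, 3], [-6, 0, 4.5], [-7, 0, 5.5], [-7, 0, 5.5]], "roll": [0, 0, 0, 0, 0]}}

```text
clock: 17.13
position: [0.5033, 0.2452, 0.0184]
ee_rot: [-0.026, 1.0, 0.001, 0.001]
ft_force: [-0.0, 3.3, 7.0]
grip_width: 0.732
```

```bash
cat > fl.py <<'E'
from h import *
go([.478,.248,.029],90)
for n in("side","top"):
    a,d=eyes.camera(n); C=cloud(n,d); hsv=cv2.cvtColor(a,cv2.COLOR_BGR2HSV)
    m=cv2.inRange(hsv,(4,140,70),(20,255,255))>0
    P=C[m]; P=P[(abs(P[:,0]-.49)<.1)&(abs(P[:,1]-.245)<.08)&(P[:,2]>.0)&(P[:,2]<.1)]
    D=P[P[:,2]<.024]
    if len(D)<10: print(n,len(P),len(D)); continue
    A=np.column_stack([D[:,:2],np.ones(len(D))])
    k=least_squares(lambda k:A@k-D[:,2],[0,0,.01],loss='soft_l1',f_scale=.002).x
    print(n,len(P),'disc',len(D),'slope x,y',k[:2].round(3),'xy range',D.min(0).round(3),D.max(0).round(3),'zmax',P[:,2].max().round(3))
E
python3 fl.py
```

```text
t 17.13 tcp [0.5033 0.2452 0.0184] yaz 93.0 tilt 0.16 F [-0.   3.3  7. ] T [ 0.88  0.15 -0.13] w 0.732 q7 0.71
offset [ 25.1   4.1 -10.7] roll 0.052
side 80 disc 74 slope x,y [0.059 0.039] xy range [0.471 0.199 0.004] [0.53  0.266 0.023] zmax 0.046
top 49 disc 44 slope x,y [0.082 0.032] xy range [0.475 0.206 0.009] [0.533 0.247 0.021] zmax 0.098
```

{"op": "send_rows", "data": {"offset": [[0, 0, 0.5], [0, 0, 0], [0, 0, -1], [0, 0, -1], [0, 0, -1]], "roll": [0, 0, 0, 0, 0], "jaw": 0.95}}

```text
clock: 17.65
position: [0.5026, 0.2434, 0.0184]
ee_rot: [-0.026, 1.0, -0.0, -0.0]
ft_force: [0.3, -0.8, -0.0]
grip_width: 0.948
```

{"op": "send_rows", "data": {"offset": [[0, 0, -10], [0, 0, -25], [0, 0, -55], [0, 0, -90], [0, 0, -125]], "roll": [0, 0, 0, 0, 0]}}

```text
clock: 18.07
position: [0.5021, 0.244, 0.1461]
ee_rot: [-0.026, 1.0, 0.0, -0.0]
ft_force: [0.9, 0.0, 0.3]
grip_width: 0.952
```

{"op": "send_rows", "data": {"offset": [[40, 0, 0], [80, 0, 0], [110, 0, 0], [130, 0, 0], [130, 0, 0]], "roll": [0, 0, 0, 0, 0]}}

```text
clock: 18.48
position: [0.3694, 0.2373, 0.1442]
ee_rot: [-0.027, 1.0, -0.002, 0.001]
ft_force: [0.7, -0.2, -0.9]
grip_width: 0.951
```

```bash
python3 fl.py; python3 - <<'E'
from h import *
a,_=eyes.camera("side");b,_=eyes.camera("top")
cv2.imwrite("pics/c13.png",np.hstack([a[120:300,170:350],b[120:300,130:370]]).repeat(1,0) if 0 else cv2.resize(np.hstack([a[120:300,170:330],b[120:300,130:350]]),None,fx=2,fy=2))
E
```

```text
t 18.48 tcp [0.3694 0.2373 0.1442] yaz 93.1 tilt 0.24 F [ 0.7 -0.2 -0.9] T [ 0.03 -0.06 -0.03] w 0.951 q7 0.89
offset [-108.9    5.2  115.3] roll 0.055
side 148 disc 99 slope x,y [-0.005 -0.035] xy range [0.471 0.195 0.004] [0.529 0.27  0.022] zmax 0.06
top 320 disc 232 slope x,y [ 0.004 -0.004] xy range [0.467 0.202 0.003] [0.534 0.29  0.023] zmax 0.06
```

View pics/c13.png

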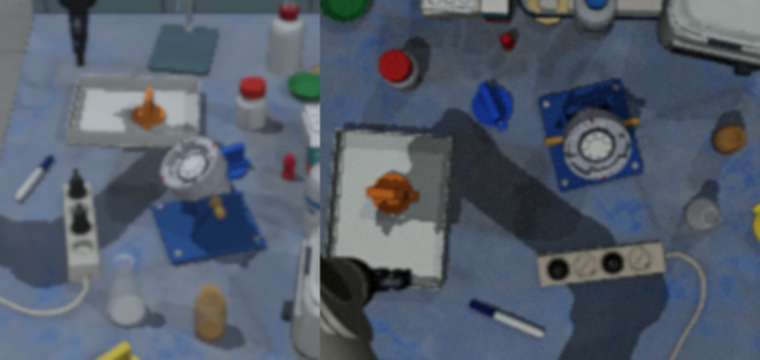

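```bash
python3 -c "
from workcell import manip
print(manip.hand_in())"
```

```text
the job is handed in; nothing more can be done
None
```

The orange cover is off the housing and lies flat, grip up, in the white tray. I handed the job in at about 18.5 s of robot time; no verdict came back.

**How it was done**
- **Turning:** The tool could only point straight down. I pinched the bar across its thickness, pressed the cover in and turned it anticlockwise. The first low, firm grip jammed after about 15°. A looser grip did not turn it either. Gripping high near the bar's top edge then brought it to about 75°, and it popped out.
- **Lifting and placing:** I re-gripped the bar by its two ends and lifted about 60 mm along the slanted axis. I then levered the cover flat on the tray floor, opened the gripper and drew it away.

**Last checks**
- **Placing:** The top-camera depth fit gives a disc slope under 0.005. The cover is about 20 mm from the tray centre, and the gripper touches nothing. The last picture shows the jar, flask and bottle standing where they were, by eye only.
- **Disagreements:** The side camera reads a slope of −0.035 across the disc, still within the 0.1 rad limit. After the pop-out my depth fit read 58° for the turned angle, while the bar's corners in the picture and the later re-grip fit gave 70–76°. I judged the turn done from those, but it was never measured more exactly.
- **Forces:** The highest wrist force I read was about 26 N. The force between cover and head could not be measured directly.

I viewed 15 pictures, more than the 10 budgeted and past the one or two extra allowed.

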